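# Find the stamped jewellery case and slide it to dispatch

## Task

One of the two dark-wood presentation cases has a gold stamp on its underside. Tip each case right over onto its side so that its underside shows, first the case on the robot's left, then the one on its right; then push the stamped case along the bench until it lies fully on the grey yellow-edged dispatch mat between them, and leave the plain one off the mat. Only push with the fingers: never pick up either case, and leave the other things on the bench where they are.

Things in the scene. Friction and masses are not known exactly. Their poses are not given: they have to be found in the camera images.
- stamped_case: closed dark-wood case, 65 deep (own x) x 95 wide (own y) x 130 mm tall (own z), about 0.25 kg, upright at the start, brass-clasp front (own -x) roughly towards the robot. Origin: centre of the underside. Both look alike until tipped. This one carries the gold stamp: a gold disc 52 mm across, with a small black diamond, in the middle of its black underside.
- plain_case: closed dark-wood case, 65 deep (own x) x 95 wide (own y) x 130 mm tall (own z), about 0.25 kg, upright at the start, brass-clasp front (own -x) roughly towards the robot. Origin: centre of the underside. Both look alike until tipped. This one's underside is plain black.
- stamped_case_mid (a point): the middle of the stamped case's volume, 65 mm above its underside along own z. Pushed near its top it turns over its bottom edge (pushed lower it may slide instead); past about 27 degrees of lean it falls onto its side and stays there (65 mm high when lying on its front or back)
- plain_case_mid (a point): the middle of the plain case's volume, 65 mm above its underside along own z. Pushed near its top it turns over its bottom edge (pushed lower it may slide instead); past about 27 degrees of lean it falls onto its side and stays there (65 mm high when lying on its front or back)
- dispatch_mat: grey mat inlaid flush in the bench (no edge), 440 mm long (own x, away from the robot) x 150 mm wide (own y, to the robot's left), with a yellow stripe along each long edge. Origin: on its long centre line, 190 mm from its near end and 250 mm from its far end. One case stands left of it, one right.
- ring_box: bystander: blue ring box 50 x 50 x 41 mm standing on the far part of the mat; origin at the centre of its underside
- polish_jar: bystander: jar 52 mm across, 55 mm tall, to the left; origin at the centre of its underside
- ring_dish: bystander: white dish 100 mm across, 22 mm tall, beyond the work on the left; origin at the centre of its underside
- bangle: bystander: gold bangle 68 mm across, 12 mm tall, lying flat beyond the work on the right; origin at its centre underneath
- loupe: bystander: black eye loupe 38 mm across, 42 mm tall, to the right; origin at the centre of its underside
- burnisher: bystander: hand tool 170 mm long lying on the bench to the left; origin under it
There are look-alikes about, which are no part of the job. Leave any blue or red look-alike of the plain_case alone.

How it is judged (in metres and radians):
On the way, in this order (a step that is already met when the one before it is completed fails the run):
1. the left-hand case has been tipped over and lies on its side (((y of stamped_case_mid in the frame of dispatch_mat above 0 m and angle between stamped_case's own z axis and vertical between 1.4 and 1.75 rad) or (y of plain_case_mid in the frame of dispatch_mat above 0 m and angle between plain_case's own z axis and vertical between 1.4 and 1.75 rad))), for 0.2 s.
2. the right-hand case has been tipped over and lies on its side (((y of stamped_case_mid in the frame of dispatch_mat below 0 m and angle between stamped_case's own z axis and vertical between 1.4 and 1.75 rad) or (y of plain_case_mid in the frame of dispatch_mat below 0 m and angle between plain_case's own z axis and vertical between 1.4 and 1.75 rad))), for 0.2 s.
At the end, for the whole second after the job is handed in: The stamped case rests on the dispatch mat, its middle within 35 mm of the mat's long centre line and within the mat's length (between 150 mm nearer and 210 mm farther than the mat's origin); the plain case is at rest off the mat, its middle more than 90 mm from that line; both at rest on the bench (y of stamped_case_mid in the frame of dispatch_mat between -0.035 and 0.035 m and x of stamped_case_mid in the frame of dispatch_mat between -0.15 and 0.21 m and height (world z) of each of stamped_case_mid, plain_case_mid below 0.075 m and not (y of plain_case_mid in the frame of dispatch_mat between -0.09 and 0.09 m) and linear speed of each of stamped_case, plain_case below 0.02 m/s); the robot touches nothing.
It fails at once if a case was lifted off the bench (its underside's centre above 65 mm, or above 22 mm while upright) ((height (world z) of stamped_case above 0.065 m or (angle between stamped_case's own z axis and vertical below 0.25 rad and height (world z) of stamped_case above 0.022 m)) or (height (world z) of plain_case above 0.065 m or (angle between plain_case's own z axis and vertical below 0.25 rad and height (world z) of plain_case above 0.022 m))).
It fails at once if a bystander was moved by more than 30 mm (distance of any of ring_box, polish_jar, ring_dish, bangle, loupe, burnisher from where it was at the start of the episode above 0.03 m).
It also fails if it takes over 58 s, if anything falls off the work surface, if the arm or the gripper's body presses on something with over 40 N, if the wrist force passes 120 N, or if a joint passes its speed limit or range.

## Robot

A 6-joint arm with a two-finger parallel gripper is mounted at the origin on the work surface. World frame = base frame: x ahead of the robot, y to its left, z up, the work surface at z = 0. Lengths are in mm, angles in rad, forces in N, time in s.
With the tool pointing down it reaches from about 350 to 1000 mm from the base axis. Payload 7.1 kg.
Tool frame: the origin (TCP) lies on the centre line of the jaws, within the pads' length; the fingertips stand 14 mm ahead of it and the grasp point (between the pads) lies 5 mm behind it; z points along the fingers, y is the direction in which the jaws open and shut (so a half turn about z gives the same grasp; the last joint's range is limited). The gripper opens to 85 mm and grips with 20 to 120 N. Pads are 22 mm wide; open, the fingers measure 114 mm over their backs; the gripper's body (76 mm by 85 mm) begins 54 mm behind the grasp point. The pads swing forward as they close: fully open they stand 13 mm farther back than shut.
Start: joints at [-1.201, 0.423, 1.63, -0, 1.089, -0.019], TCP at [236.94, -578.329, 245.319] pointing down, gripper open.
Joint ranges: [-3, 3], [-0.9, 2.11], [0.09, 2.58], [-1.31, 4.45], [0.11, 2.69], [-2.54, 2.54]. Speed limits (rad/s): [2.39, 2.39, 3.01, 3.14, 3.14, 3.14].

## Interface

Orientations are given as a unit quaternion [x, y, z, w].
In Python, from rig import telemetry, snapshot, order gives the robot as it stands.
- The arm moves only by the shell command python3 -m jog 'ROWS' [FORCE]. ROWS is a JSON object of lists of equal length, an entry for each row: "dp": the shift along the world's x, y, z in mm, a list of three; "dr": the turn, a rotation vector about the world's x, y, z in degrees, a list of three; "fingers": the closure, from -1 (fully open) to 1 (shut). A call has 1 to 10 rows; each row is the pose to reach, as a shift and turn from the pose commanded when the call began; what a row does not reach only later rows make up. A row lasts 1/12 s, in which the tool goes at most 41.7 mm and 7.16 degrees, less where a joint would pass 70% of its speed; a pose out of reach is approached as far as the arm can. A call with a gripper value outside its range is refused whole. The fingers move at their own pace and stop on an object; FORCE is the grip in N (left out, the last holds). Time passes only in rows, so rows that repeat a pose let the fingers close. It gives the time, the measured TCP pose, the force and the opening at its end, in the units of the state.
- telemetry.state(): the state, without advancing time (a new reading comes with each control period).
- snapshot(name): name is "side" or "top" or "wrist"; returns a dict with "image" (400x640x3 uint8, red, green, blue), "intrinsics" (3x3 intrinsics, pixels), "extrinsics" (4x4, takes a point from camera to world coordinates). Camera axes: x right, y down, z forward; pixel columns grow to the right and rows downward; lengths in mm; the calibration is good to about 2 mm. A picture is of the moment at which its call begins. There is no depth.
- order.sign_off(): hands the job in, once; it reports no verdict.
The state is a dict: "time_s": time; "qpos": joint angles; "qd": joint speeds; "joint_efforts": joint torques, N m; "tcp_pos": TCP position; "eef_rot": TCP orientation; "contact_force": force on the tool from outside, world axes, zero at the start; "ft_torque": the same for the moment, N m; "grip_width": opening from 0.0 (shut) to 1.0 (fully open).
Only numpy, scipy, OpenCV 4.12 (cv2) and the standard library are available. Lean on these libraries where they do the work, as an engineer would, in place of code of your own. Each camera call takes 0.05 s, during which the arm holds its last target.

## Working session

There is one attempt and no reset: what is moved stays moved. The work goes in short steps, Python scripts to look and compute and a shell command to move; the robot and the scene stay as the last step left them, time stands still between calls to the robot, and variables do not carry over. Pictures are saved under pics/ and viewed, and the job is handed in when it is done.

```bash
ls; mkdir -p pics; python3 - <<'E'
from rig import telemetry, snapshot
import cv2,json,numpy as np
print(telemetry.state())
for n in ["side","top","wrist"]:
    s=snapshot(n); cv2.imwrite(f"pics/{n}0.png",s["image"][:,:,::-1]); print(n,np.array(s["intrinsics"]).round(1).tolist(),np.array(s["extrinsics"]).round(3).tolist())
E
```

```text
pics
{'time_s': 0.0, 'qpos': array([-1.20100602e+00,  4.23831292e-01,  1.63072304e+00, -3.55900093e-05,
        1.08859402e+00, -1.89851447e-02]), 'qd': array([ 0.00037844,  0.00175582,  0.00077644,  0.0007821 , -0.00245941,
        0.00082159]), 'joint_efforts': array([-1.94085369e-04, -5.57387996e+01, -2.81735229e+01, -1.74870279e-04,
        7.26145052e-03, -2.16928214e-06]), 'tcp_pos': array([ 236.73787481, -577.8436137 ,  244.53865574]), 'eef_rot': array([ 9.81164231e-01,  1.93173877e-01, -1.51255764e-04, -7.63163073e-04]), 'contact_force': array([-0.02882156,  0.08313234,  0.17227614]), 'ft_torque': array([ 0.00124905, -0.01379717,  0.01698495]), 'grip_width': 0.9992449876578006}
side [[504.5, 0.0, 317.4], [0.0, 504.5, 202.7], [0.0, 0.0, 1.0]] [[0.994, -0.056, 0.095, 439.783], [-0.109, -0.644, 0.757, -1170.19], [0.019, -0.763, -0.646, 1085.649], [0.0, 0.0, 0.0, 1.0]]
top [[474.9, 0.0, 320.0], [0.0, 474.9, 202.2], [0.0, 0.0, 1.0]] [[0.055, -0.974, 0.218, 212.059], [-0.998, -0.055, 0.007, -11.776], [0.005, -0.218, -0.976, 1796.916], [0.0, 0.0, 0.0, 1.0]]
wrist [[360.0, 0.0, 318.1], [0.0, 360.0, 201.5], [0.0, 0.0, 1.0]] [[0.379, -0.894, -0.239, 296.665], [-0.925, -0.367, -0.096, -554.127], [-0.002, 0.258, -0.966, 373.135], [0.0, 0.0, 0.0, 1.0]]
```

View pics/side0.png

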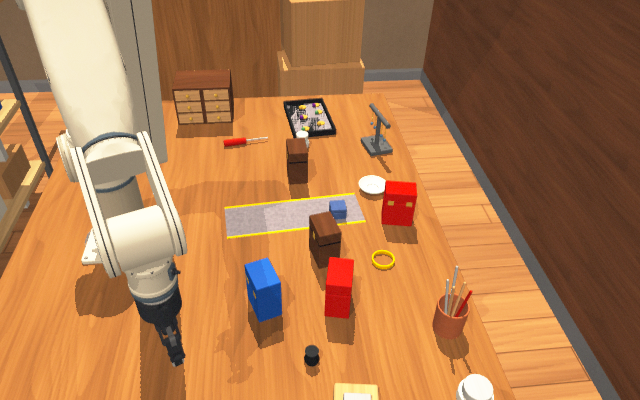

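View pics/top0.png

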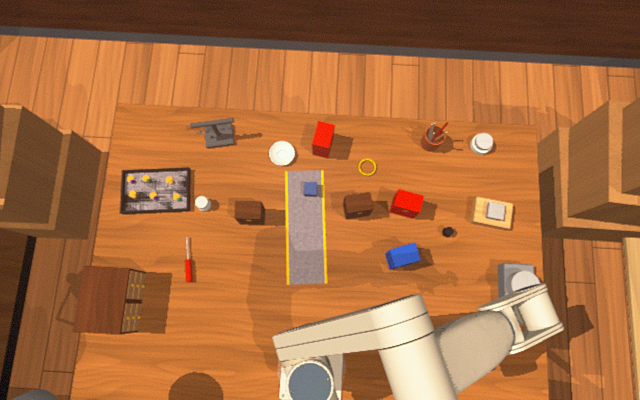

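View pics/wrist0.png

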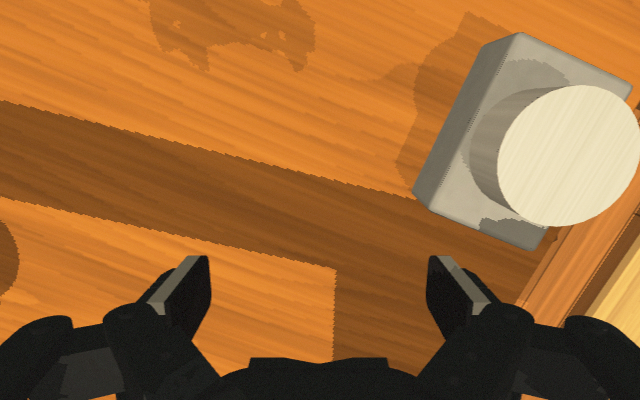

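The top view shows the dark cases at about (249,212) on the left and (357,205) on the right of the mat. The lookalikes are red at (407,204) and (323,139), and blue at (403,256). I'll enlarge both views.

```bash
python3 - <<'E'
import cv2
a=cv2.imread("pics/top0.png")[120:295,175:465]; cv2.imwrite("pics/top0c.png",cv2.resize(a[30:110,40:260],None,fx=3.6,fy=3.6,interpolation=cv2.INTER_CUBIC))
cv2.imwrite("pics/top0d.png",cv2.resize(a,None,fx=2.7,fy=2.7,interpolation=cv2.INTER_CUBIC))
b=cv2.imread("pics/side0.png")[125:275,220:420]; cv2.imwrite("pics/side0c.png",cv2.resize(b,None,fx=4,fy=4,interpolation=cv2.INTER_CUBIC))
E
```

```text
(no output)
```

View pics/top0c.png

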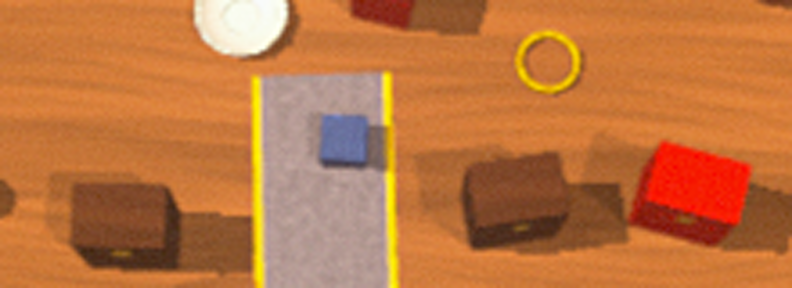

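View pics/top0d.png

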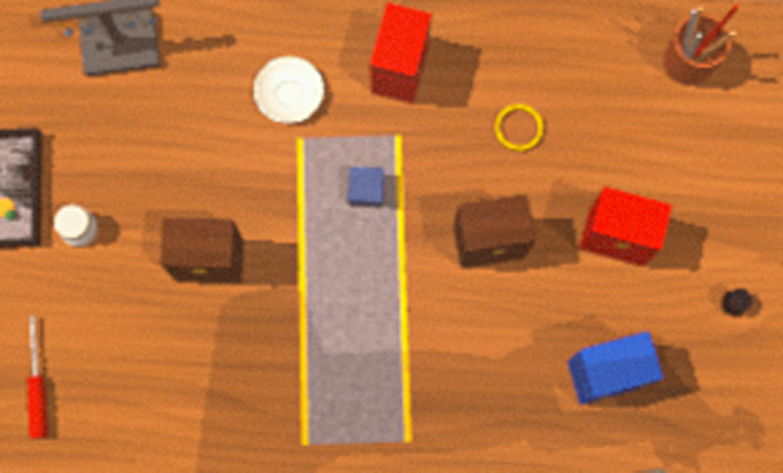

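View pics/side0c.png

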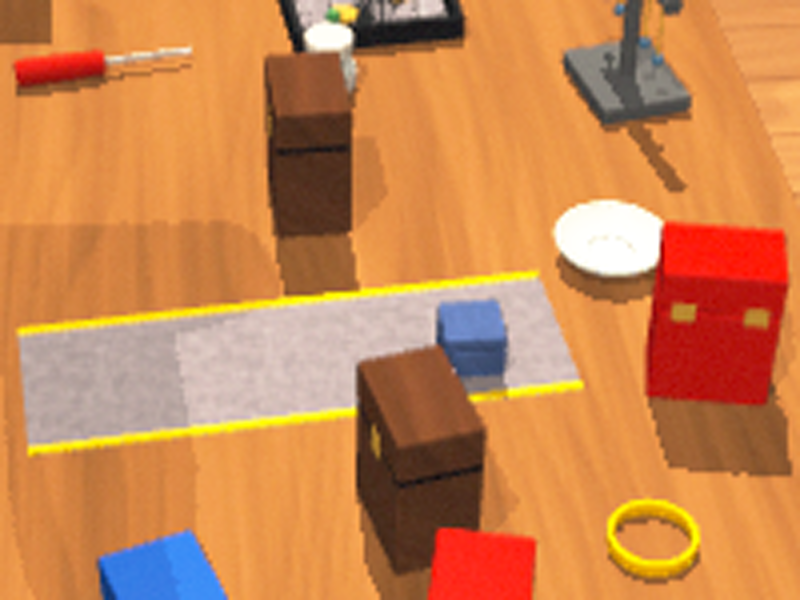

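```bash
cat > h.py <<'E'
import numpy as np,cv2
from rig import snapshot,telemetry
C={}
def cam(n):
    if n not in C: C[n]=snapshot(n)
    return C[n]
def ray(n,px,s=None):
    s=s or cam(n);K=np.array(s["intrinsics"]);T=np.array(s["extrinsics"])
    d=T[:3,:3]@np.linalg.solve(K,[px[0],px[1],1.]); return T[:3,3],d/np.linalg.norm(d)
def onz(n,px,z,s=None):
    o,d=ray(n,px,s); return o+d*(z-o[2])/d[2]
def proj(n,P,s=None):
    s=s or cam(n);K=np.array(s["intrinsics"]);T=np.array(s["extrinsics"])
    p=K@(np.linalg.inv(T)@np.r_[P,1])[:3]; return p[:2]/p[2]
def tri(rs):
    A=sum(np.eye(3)-np.outer(d,d) for o,d in rs);b=sum((np.eye(3)-np.outer(d,d))@o for o,d in rs)
    return np.linalg.solve(A,b)
E
cat > m.py <<'E'
from h import *
def t(u,v): return (214.64+u/3.6,149.64+v/3.6)
def s(u,v): return (219.6+u/4,124.6+v/4)
def t2(u,v): return (174.8+u/2.7,119.8+v/2.7)
np.set_printoptions(precision=0,suppress=True)
# order: front-left, back-left, back-right, front-right (robot view)
LT=[t(72,246),t(76,184),t(166,184),t(178,246)];LS=[None,s(265,57)]
RT=[t(468,222),t(464,196),t(557,154),t(566,214)]
for n,ps in [("L",[t(72,248),t(74,184),t(166,185),t(172,247)]),("R",[t(470,230),t(464,168),t(557,154),t(567,216)])]:
    q=[onz("top",p,130) for p in ps]; print(n,"top130",np.array(q)[:,:2], np.mean(q,0))
# side view top corners: near-left px = front-left etc. (x grows right, y grows up in image)
for n,ps in [("L",[s(265,57),s(338,52),s(350,112),s(272,122)]),("R",[s(358,367),s(442,348),s(485,430),s(398,447)])]:
    q=[onz("side",p,130) for p in ps]; print(n,"side130",np.array(q)[:,:2],np.mean(q,0))
print("side bottom: L",onz("side",s(350,232),0),onz("side",s(277,232),0),"R",onz("side",s(405,570),0))
for nm,a,b in [("L FL",t(72,248),s(265,57)),("R FR",t(567,216),s(398,447))]:
    print(nm,tri([ray("top",a),ray("side",b)]))
print("front bottom top view L",onz("top",t(90,267),0),onz("top",t(177,267),0),"R",onz("top",t(474,247),0),onz("top",t(567,236),0))
print("mat",[onz("top",t2(*p),0)[:2] for p in [(298,138),(402,136),(411,440),(304,443)]])
print("ring",onz("top",t(343,140),41),"jar",onz("top",t2(76,226),55),"loupe",onz("top",t2(737,300),42),"dish",onz("top",t2(290,90),20),"bangle",onz("top",t2(520,127),6))
print("redR top",[onz("top",t(*p),130)[:2] for p in [(662,143),(749,166),(722,225),(640,205)]])
print("blue",[onz("top",t2(*p),130)[:2] for p in [(570,365),(648,333),(662,362),(582,392)]])
E
python3 m.py
```

```text
L top130 [[508. 301.]
 [572. 305.]
 [577. 213.]
 [514. 202.]] [543. 255. 130.]
R top130 [[ 548.  -92.]
 [ 611.  -83.]
 [ 631. -176.]
 [ 568. -188.]] [ 589. -135.  130.]
L side130 [[509. 298.]
 [573. 301.]
 [574. 210.]
 [509. 200.]] [541. 252. 130.]
R side130 [[ 551. -107.]
 [ 613.  -92.]
 [ 631. -179.]
 [ 570. -191.]] [ 591. -142.  130.]
side bottom: L [576. 214.   0.] [512. 220.   0.] R [ 578. -185.    0.]
L FL [509. 301. 128.]
R FR [ 569. -188.  128.]
front bottom top view L [511. 304.   0.] [516. 212.   0.] R [ 556. -104.    0.] [ 574. -203.    0.]
mat [array([732., 145.]), array([743.,  -6.]), array([307., -42.]), array([295., 105.])]
ring [655.  42.  41.] jar [571. 439.  55.] loupe [ 521. -483.   42.] dish [798. 160.  20.] bangle [ 765. -177.    6.]
redR top [array([ 648., -281.]), array([ 629., -369.]), array([ 567., -343.]), array([ 583., -261.])]
blue [array([ 408., -242.]), array([ 455., -342.]), array([ 418., -361.]), array([ 374., -258.])]
```

Left case: centre about (542,254), yaw about +3°. Right case: (590,-139), yaw about +11°. Triangulated top height is 128 mm against 130 expected. The mat origin is about (490,48), yaw 5°.

Tipping away from the robot would drop the right case onto the bangle at (765,-177). It would also line the left case up with the ring box at (655,42). So I'll tip both towards the robot, from behind.

```bash
python3 -m jog '{"dp":[[140,300,15],[140,300,15],[140,300,15],[140,300,15],[140,300,15],[140,300,15],[140,300,15],[140,300,15],[140,300,15],[140,300,15]],"dr":[[0,0,-7],[0,0,-14],[0,0,-19],[0,0,-19],[0,0,-19],[0,0,-19],[0,0,-19],[0,0,-19],[0,0,-19],[0,0,-19]],"fingers":[0,0,0,0,0,0,0,0,0,0]}' 40
```

```text
time_s: 1.08
tcp_pos: [377.8, -276.7, 260.6]
eef_rot: [1.0, 0.031, 0.0, 0.0]
contact_force: [-0.0, -0.6, -0.3]
grip_width: 0.5
```

```bash
python3 -m jog '{"dp":[[150,290,0],[150,290,0],[150,290,0],[150,290,0],[150,290,0],[150,290,0],[150,290,0],[150,290,0],[150,290,0],[150,290,0]],"dr":[[0,0,0],[0,0,0],[0,0,0],[0,0,0],[0,0,0],[0,0,0],[0,0,0],[0,0,0],[0,0,0],[0,0,0]],"fingers":[0,0,0,0,0,0,0,0,0,0]}'; python3 -m jog '{"dp":[[95,240,0],[95,240,0],[95,240,0],[95,240,0],[95,240,0],[95,240,0],[95,240,0],[95,240,0]],"dr":[[0,0,0],[0,0,0],[0,0,0],[0,0,0],[0,0,0],[0,0,0],[0,0,0],[0,0,0]],"fingers":[0,0,0,0,0,0,0,0]}'; python3 - <<'E'
from h import *
s=cam("wrist"); cv2.imwrite("pics/w1.png",s["image"][:,:,::-1]); print(telemetry.state()["qpos"])
for P in [(574,301,130),(574,210,130),(509,299,130),(510,201,130)]: print(proj("wrist",P))
E
```

```text
time_s: 1.92
tcp_pos: [527.7, 11.9, 259.9]
eef_rot: [1.0, 0.03, -0.0, 0.0]
contact_force: [0.7, -0.8, -0.9]
grip_width: 0.505
time_s: 2.58
tcp_pos: [622.9, 251.8, 259.6]
eef_rot: [1.0, 0.029, -0.0, 0.0]
contact_force: [-0.7, -0.0, 0.5]
grip_width: 0.497
[ 3.64836862e-01  4.76499856e-01  1.50887919e+00 -6.66204841e-04
  1.15772974e+00  1.87903731e+00]
[249.94920377 253.65716853]
[367.37046101 259.99242942]
[251.66714191 327.39161745]
[371.01915512 332.41163884]
```

View pics/w1.png

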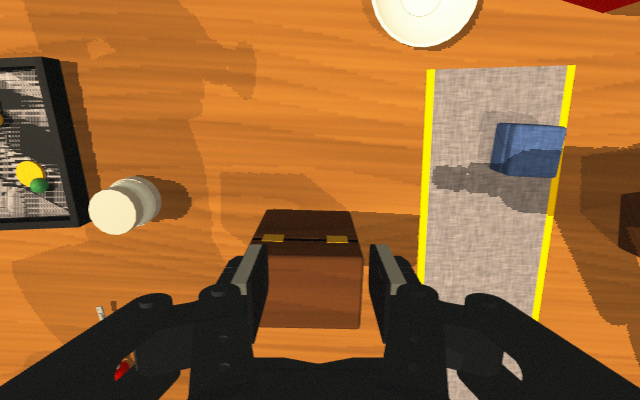

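The wrist view confirms the model. The back top corners are at (250,254) and (362,256), against predictions of (250,254) and (367,260). I'll descend behind the case and push it towards the robot.

```bash
python3 -m jog '{"dp":[[0,4,-40],[0,4,-80],[0,4,-120],[0,4,-142],[0,4,-142]],"dr":[[0,0,0],[0,0,0],[0,0,0],[0,0,0],[0,0,0]],"fingers":[0,0,0,0,0]}'; python3 -m jog '{"dp":[[-10,0,0],[-20,0,0],[-28,0,0],[-36,0,0],[-44,0,0],[-52,0,0],[-60,0,0],[-66,0,0]],"dr":[[0,0,0],[0,0,0],[0,0,0],[0,0,0],[0,0,0],[0,0,0],[0,0,0],[0,0,0]],"fingers":[0,0,0,0,0,0,0,0]}'; python3 - <<'E'
from h import *
s=cam("side"); cv2.imwrite("pics/s2.png",cv2.resize(s["image"][80:280,200:460,::-1],None,fx=3,fy=3))
E
```

```text
time_s: 3.05
tcp_pos: [618.0, 250.9, 112.6]
eef_rot: [1.0, 0.027, -0.005, 0.002]
contact_force: [-1.3, -0.2, -0.6]
grip_width: 0.493
time_s: 3.72
tcp_pos: [554.9, 255.8, 118.7]
eef_rot: [1.0, 0.029, 0.0, -0.0]
contact_force: [0.8, -0.4, 1.1]
grip_width: 0.502
```

View pics/s2.png

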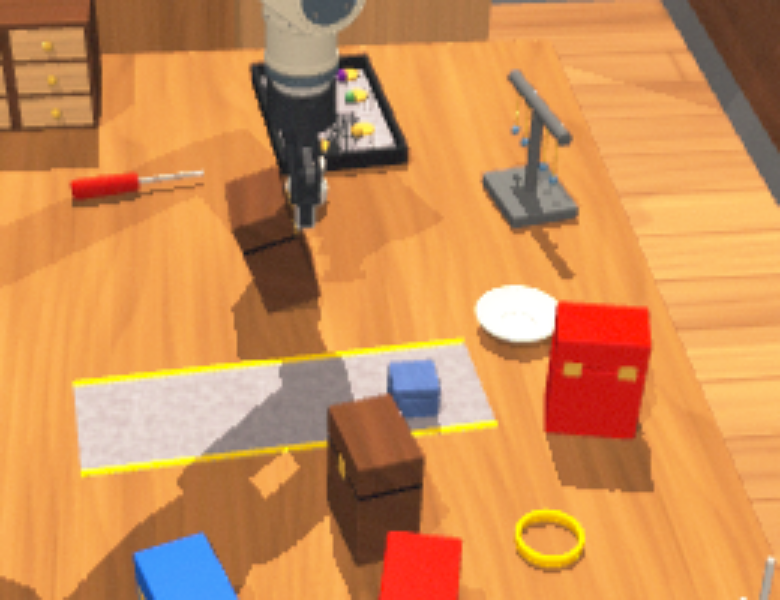

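The left case, at about (270,240) in the crop, is turning cleanly over its front edge. I'll keep pushing.

```bash
python3 -m jog '{"dp":[[-8,0,0],[-16,0,0],[-24,0,0],[-32,0,0],[-40,0,0],[-40,0,0],[-40,0,0],[-40,0,0]],"dr":[[0,0,0],[0,0,0],[0,0,0],[0,0,0],[0,0,0],[0,0,0],[0,0,0],[0,0,0]],"fingers":[0,0,0,0,0,0,0,0]}'; python3 - <<'E'
from h import *
s=cam("side"); cv2.imwrite("pics/s3.png",cv2.resize(s["image"][80:280,200:460,::-1],None,fx=3,fy=3))
E
```

```text
time_s: 4.43
tcp_pos: [516.3, 255.8, 118.5]
eef_rot: [1.0, 0.029, 0.0, -0.0]
contact_force: [0.6, 0.3, 0.1]
grip_width: 0.501
```

View pics/s3.png

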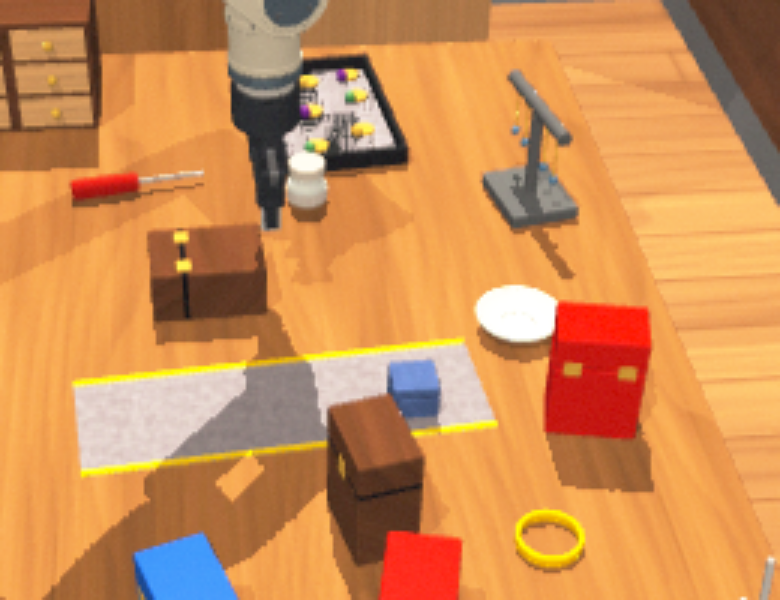

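The left case is lying on its front at (207,275) in the crop. I'll go back and up to see its underside.

```bash
python3 -m jog '{"dp":[[30,0,30],[60,0,60],[80,0,100],[100,0,140],[100,0,140]],"dr":[[0,0,0],[0,0,0],[0,0,0],[0,0,0],[0,0,0]],"fingers":[0,0,0,0,0]}'; python3 - <<'E'
from h import *
s=cam("wrist"); cv2.imwrite("pics/w4.png",s["image"][:,:,::-1])
E
```

```text
time_s: 4.9
tcp_pos: [622.1, 256.6, 266.0]
eef_rot: [1.0, 0.028, 0.006, -0.002]
contact_force: [0.5, 0.7, 0.8]
grip_width: 0.498
```

View pics/w4.png

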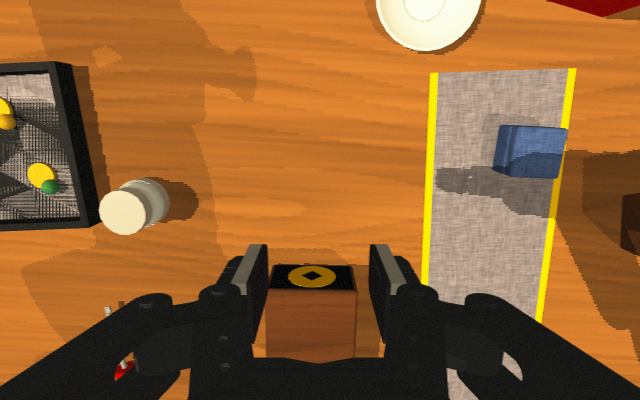

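The gold stamp with its black diamond is visible at (312,277), so the left case is the stamped one. Now the right one: behind it at about (668,-124), turned +9°.

```bash
python3 -m jog '{"dp":[[52,-380,0],[52,-380,0],[52,-380,0],[52,-380,0],[52,-380,0],[52,-380,0],[52,-380,0],[52,-380,0],[52,-380,0],[52,-380,0]],"dr":[[0,0,5],[0,0,9],[0,0,9],[0,0,9],[0,0,9],[0,0,9],[0,0,9],[0,0,9],[0,0,9],[0,0,9]],"fingers":[0,0,0,0,0,0,0,0,0,0]}';python3 -m jog '{"dp":[[0,0,0],[0,0,0]],"dr":[[0,0,0],[0,0,0]],"fingers":[0,0]}'; python3 - <<'E'
from h import *
s=cam("wrist"); cv2.imwrite("pics/w5.png",s["image"][:,:,::-1])
for P in [(611,-88,130),(631,-178,130)]: print(proj("wrist",P))
E
```

```text
time_s: 5.78
tcp_pos: [667.4, -130.2, 256.8]
eef_rot: [0.994, 0.105, -0.001, 0.001]
contact_force: [0.4, 0.4, -0.0]
grip_width: 0.503
time_s: 5.95
tcp_pos: [667.1, -124.2, 257.0]
eef_rot: [0.994, 0.106, -0.001, -0.001]
contact_force: [-0.7, 0.2, 0.4]
grip_width: 0.499
[255.91855044 256.07378717]
[376.33298188 255.5261622 ]
```

View pics/w5.png

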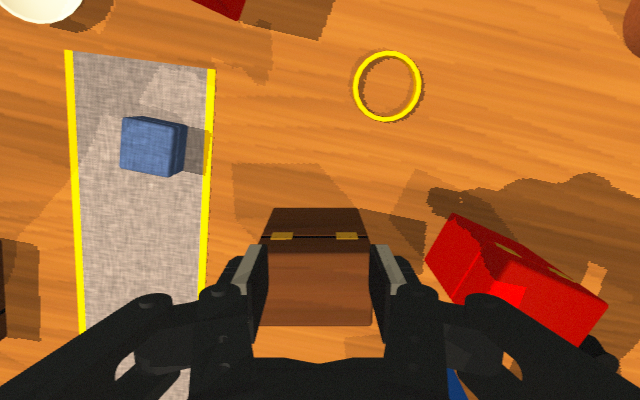

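The right case is centred between the fingers and square to them, with back top corners at about (263,252) and (370,253). Descend and push.

```bash
python3 -m jog '{"dp":[[0,0,-40],[0,0,-80],[0,0,-120],[0,0,-139],[0,0,-139],[-10,-2,-139],[-20,-4,-139],[-28,-6,-139],[-36,-8,-139],[-44,-9,-139]],"dr":[[0,0,0],[0,0,0],[0,0,0],[0,0,0],[0,0,0],[0,0,0],[0,0,0],[0,0,0],[0,0,0],[0,0,0]],"fingers":[0,0,0,0,0,0,0,0,0,0]}'; python3 -m jog '{"dp":[[-8,-2,0],[-16,-4,0],[-24,-5,0],[-32,-7,0],[-40,-9,0],[-48,-10,0],[-56,-12,0],[-60,-13,0],[-60,-13,0],[-60,-13,0]],"dr":[[0,0,0],[0,0,0],[0,0,0],[0,0,0],[0,0,0],[0,0,0],[0,0,0],[0,0,0],[0,0,0],[0,0,0]],"fingers":[0,0,0,0,0,0,0,0,0,0]}'; python3 - <<'E'
from h import *
s=cam("side"); cv2.imwrite("pics/s6.png",cv2.resize(s["image"][80:280,200:460,::-1],None,fx=3,fy=3))
E
```

```text
time_s: 6.83
tcp_pos: [624.0, -133.8, 121.3]
eef_rot: [0.994, 0.107, 0.002, 0.001]
contact_force: [0.8, 0.1, 0.8]
grip_width: 0.502
time_s: 7.67
tcp_pos: [564.0, -146.5, 119.4]
eef_rot: [0.994, 0.107, 0.0, 0.0]
contact_force: [0.7, 0.6, 0.1]
grip_width: 0.504
```

View pics/s6.png

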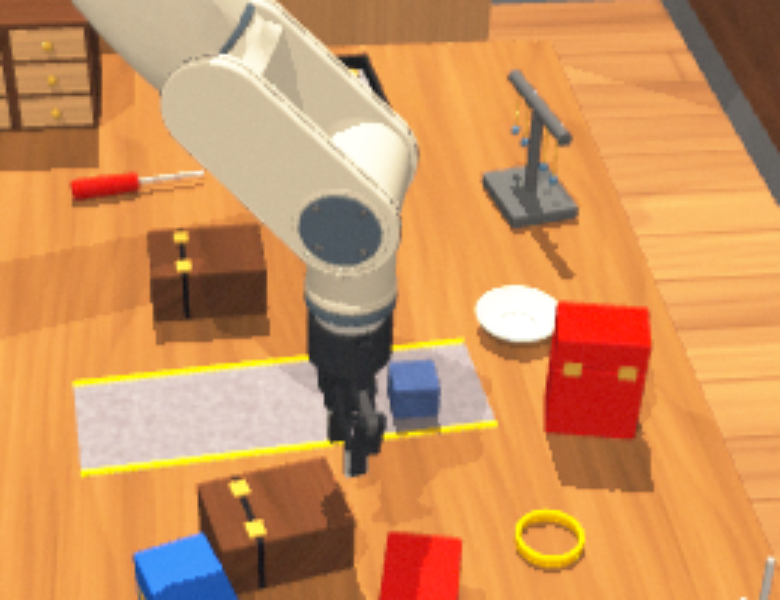

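The right case now lies on its side too, at (275,520) in the crop, clear of the blue lookalike. A quick look at its underside and a measurement of the left case come next.

```bash
python3 -m jog '{"dp":[[30,6,30],[60,12,60],[80,17,100],[95,20,140],[95,20,140],[95,20,140]],"dr":[[0,0,0],[0,0,0],[0,0,0],[0,0,0],[0,0,0],[0,0,0]],"fingers":[0,0,0,0,0,0]}'; python3 - <<'E'
from h import *
s=cam("wrist"); cv2.imwrite("pics/w7.png",s["image"][:,:,::-1])
s=cam("top"); cv2.imwrite("pics/t7.png",cv2.resize(s["image"][150:290,175:465,::-1],None,fx=2.7,fy=2.7,interpolation=cv2.INTER_CUBIC))
s=cam("side"); cv2.imwrite("pics/s7.png",cv2.resize(s["image"][125:275,220:420,::-1],None,fx=4,fy=4,interpolation=cv2.INTER_CUBIC))
E
```

```text
time_s: 8.22
tcp_pos: [662.2, -126.2, 263.2]
eef_rot: [0.994, 0.107, 0.004, 0.001]
contact_force: [-0.4, 0.1, -0.1]
grip_width: 0.498
```

View pics/w7.png

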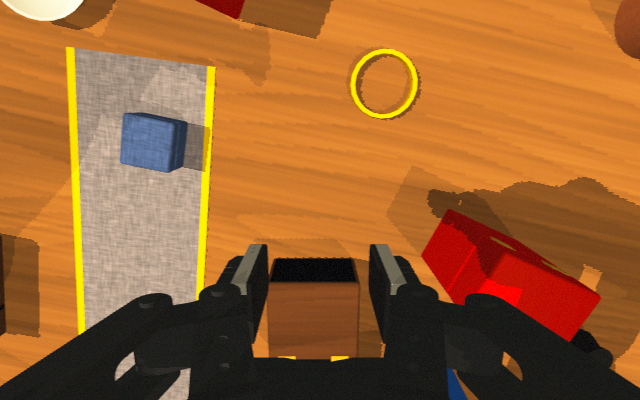

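View pics/t7.png

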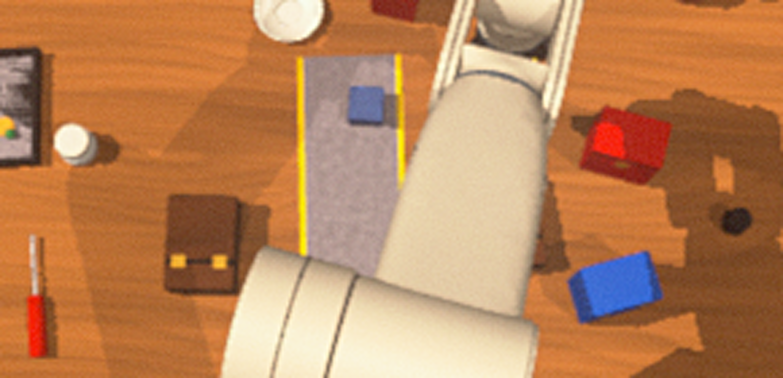

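View pics/s7.png

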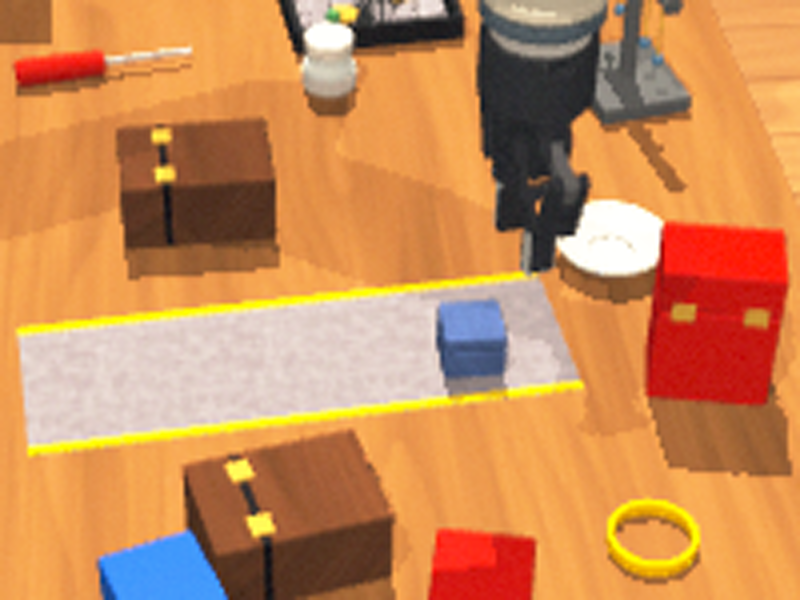

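The right underside at (313,270) is plain black, so the left case is confirmed as the stamped one. I'll measure it as it lies.

```bash
python3 - <<'E'
from h import *
np.set_printoptions(precision=0,suppress=True)
s=lambda u,v:(219.6+u/4,124.6+v/4)
t=lambda u,v:(174.8+u/2.7,149.8+v/2.7)
L=[s(118,129),s(266,119),s(274,181),s(122,193)]
print("L side@65",np.array([onz("side",p,65)[:2] for p in L]))
R=[s(184,466),s(352,432),s(392,517),s(212,548)]
print("R side@65",np.array([onz("side",p,65)[:2] for p in R]))
print("L top@65",np.array([onz("top",t(*p),65)[:2] for p in [(166,288),(170,196),(238,196),(236,288)]]))
print("L BL tri",tri([ray("top",t(170,196)),ray("side",s(266,119))]))
print("L bottom near edge", onz("side",s(127,247),0),onz("side",s(275,236),0))
print("burnisher",onz("top",t(34,238),8),onz("top",t(40,355),8))
E
```

```text
L side@65 [[379. 294.]
 [509. 299.]
 [510. 207.]
 [382. 200.]]
R side@65 [[ 424. -130.]
 [ 547. -105.]
 [ 567. -193.]
 [ 440. -211.]]
L top@65 [[380. 294.]
 [505. 300.]
 [511. 207.]
 [385. 199.]]
L BL tri [507. 300.  63.]
L bottom near edge [382. 210.   0.] [510. 214.   0.]
burnisher [445. 495.   8.] [284. 468.   8.]
```

The stamped case lies at mid (445,251), yaw about 3°, top at 63 mm (65 expected). The plain one is at about (494,-160), well off the mat. I'll go to the outer side of the stamped case with the jaws turned along x.

```bash
python3 -m jog '{"dp":[[-214,475,0],[-214,475,0],[-214,475,0],[-214,475,0],[-214,475,0],[-214,475,0],[-214,475,0],[-214,475,0],[-214,475,0],[-214,475,0]],"dr":[[0,0,7],[0,0,14],[0,0,21],[0,0,28],[0,0,35],[0,0,42],[0,0,49],[0,0,56],[0,0,63],[0,0,70]],"fingers":[0,0,0,0,0,0,0,0,0,0]}';python3 -m jog '{"dp":[[-50,120,0],[-50,120,0],[-50,120,0],[-50,120,0]],"dr":[[0,0,6],[0,0,11],[0,0,11],[0,0,11]],"fingers":[0,0,0,0]}'; python3 - <<'E'
from h import *
s=cam("wrist"); cv2.imwrite("pics/w8.png",s["image"][:,:,::-1]); print(telemetry.state()["qpos"],telemetry.state()["eef_rot"])
E
```

```text
time_s: 9.3
tcp_pos: [485.8, 254.5, 258.1]
eef_rot: [0.751, 0.66, -0.001, -0.0]
contact_force: [1.2, -0.9, -0.1]
grip_width: 0.502
time_s: 9.63
tcp_pos: [434.8, 377.9, 258.1]
eef_rot: [0.685, 0.728, -0.0, -0.001]
contact_force: [0.3, -1.1, -0.6]
grip_width: 0.498
[6.91753948e-01 3.37156358e-01 1.72937901e+00 8.53055497e-04
 1.07690201e+00 6.30021382e-01] [ 6.85094895e-01  7.28453151e-01 -8.68606056e-04 -4.87009696e-04]
```

View pics/w8.png

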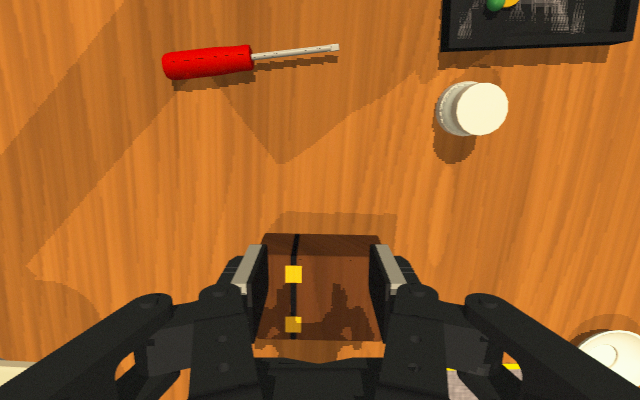

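The case is nearly centred between the fingers, spanning columns 262 to 382. I'll descend behind it at (442,348), with the tips about 25 mm above the bench.

```bash
python3 -m jog '{"dp":[[7,-25,-30],[7,-30,-65],[7,-30,-105],[7,-30,-145],[7,-30,-185],[7,-30,-210],[7,-30,-222],[7,-30,-222],[7,-30,-222]],"dr":[[0,0,0],[0,0,0],[0,0,0],[0,0,0],[0,0,0],[0,0,0],[0,0,0],[0,0,0],[0,0,0]],"fingers":[0,0,0,0,0,0,0,0,0]}'; python3 -m jog '{"dp":[[0,-12,0],[1,-24,0],[2,-36,0],[2,-48,0],[3,-60,0],[3,-72,0],[4,-84,0],[5,-96,0],[5,-108,0],[6,-120,0]],"dr":[[0,0,0],[0,0,0],[0,0,0],[0,0,0],[0,0,0],[0,0,0],[0,0,0],[0,0,0],[0,0,0],[0,0,0]],"fingers":[0,0,0,0,0,0,0,0,0,0]}'; python3 - <<'E'
from h import *
s=cam("wrist"); cv2.imwrite("pics/w9.png",s["image"][:,:,::-1])
s=cam("side"); cv2.imwrite("pics/s9.png",cv2.resize(s["image"][125:275,220:420,::-1],None,fx=4,fy=4,interpolation=cv2.INTER_CUBIC))
E
```

```text
time_s: 10.43
tcp_pos: [445.0, 342.8, 37.3]
eef_rot: [0.687, 0.727, -0.001, -0.0]
contact_force: [-0.8, 0.3, -0.2]
grip_width: 0.5
time_s: 11.27
tcp_pos: [451.7, 223.1, 38.3]
eef_rot: [0.687, 0.727, 0.001, 0.0]
contact_force: [-0.7, 6.3, 6.9]
grip_width: 0.501
```

View pics/s9.png

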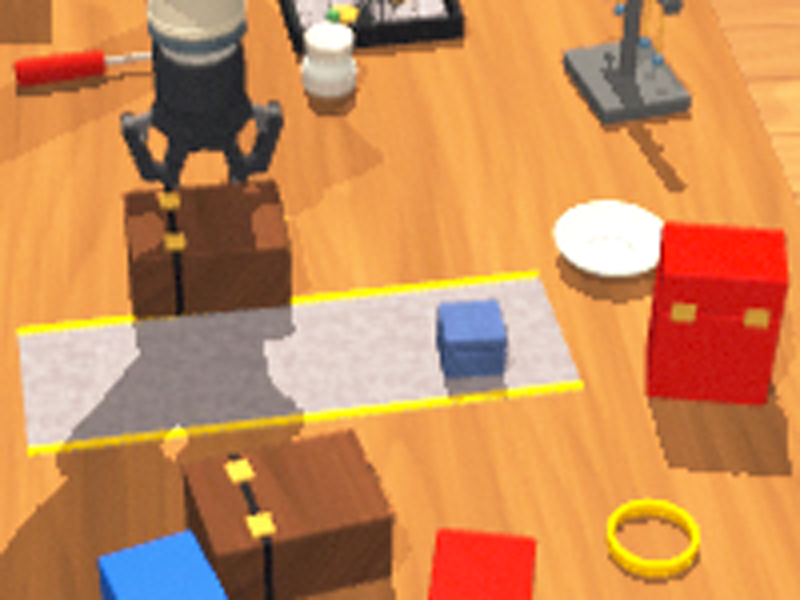

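It slides squarely; the case is at (210,250) in the crop. I'll work out how far is left.

```bash
python3 - <<'E'
from h import *
np.set_printoptions(precision=0,suppress=True)
s=lambda u,v:(219.6+u/4,124.6+v/4)
q=np.array([onz("side",s(*p),65)[:2] for p in [(124,194),(277,182),(290,247),(130,260)]]);print(q,q.mean(0))
c=q.mean(0)-[490,48.5];a=np.radians(5);print("mat xy",c@[np.cos(a),np.sin(a)],c@[-np.sin(a),np.cos(a)])
q=np.array([onz("side",s(*p),0)[:2] for p in [(18,329),(539,273),(583,384),(29,452)]]);print("mat",q)
E
```

```text
[[384. 199.]
 [512. 205.]
 [517. 116.]
 [388. 110.]] [450. 157.]
mat xy -30.107156915291572 111.92118649312549
mat [[292. 109.]
 [731. 144.]
 [743.   1.]
 [305. -38.]]
```

Both views agree on the mat to about 3 mm. Centre line at x≈455 is y≈47, so 110 mm more.

```bash
python3 -m jog '{"dp":[[1,-13,0],[1,-26,0],[2,-39,0],[2,-52,0],[3,-65,0],[4,-78,0],[4,-90,0],[5,-100,0],[5,-108,0],[5,-110,0]],"dr":[[0,0,0],[0,0,0],[0,0,0],[0,0,0],[0,0,0],[0,0,0],[0,0,0],[0,0,0],[0,0,0],[0,0,0]],"fingers":[0,0,0,0,0,0,0,0,0,0]}'; python3 -m jog '{"dp":[[0,0,0],[0,10,0],[0,25,0],[0,45,20],[0,60,60],[0,70,100],[0,80,140],[0,100,180],[0,130,200],[0,160,200]],"dr":[[0,0,0],[0,0,0],[0,0,0],[0,0,0],[0,0,0],[0,0,0],[0,0,0],[0,0,0],[0,0,0],[0,0,0]],"fingers":[0,0,0,0,0,0,0,0,0,0]}';  python3 - <<'E'
from h import *
s=cam("top"); cv2.imwrite("pics/t10.png",cv2.resize(s["image"][150:290,175:465,::-1],None,fx=2.7,fy=2.7,interpolation=cv2.INTER_CUBIC))
s=cam("side"); cv2.imwrite("pics/s10.png",cv2.resize(s["image"][125:275,220:420,::-1],None,fx=4,fy=4,interpolation=cv2.INTER_CUBIC))
E
```

```text
time_s: 12.25
tcp_pos: [456.3, 112.3, 38.1]
eef_rot: [0.687, 0.727, 0.001, 0.0]
contact_force: [0.1, 6.1, 6.9]
grip_width: 0.502
time_s: 13.08
tcp_pos: [457.9, 275.0, 242.9]
eef_rot: [0.687, 0.727, 0.004, 0.001]
contact_force: [0.7, 0.8, 0.5]
grip_width: 0.502
```

View pics/s10.png

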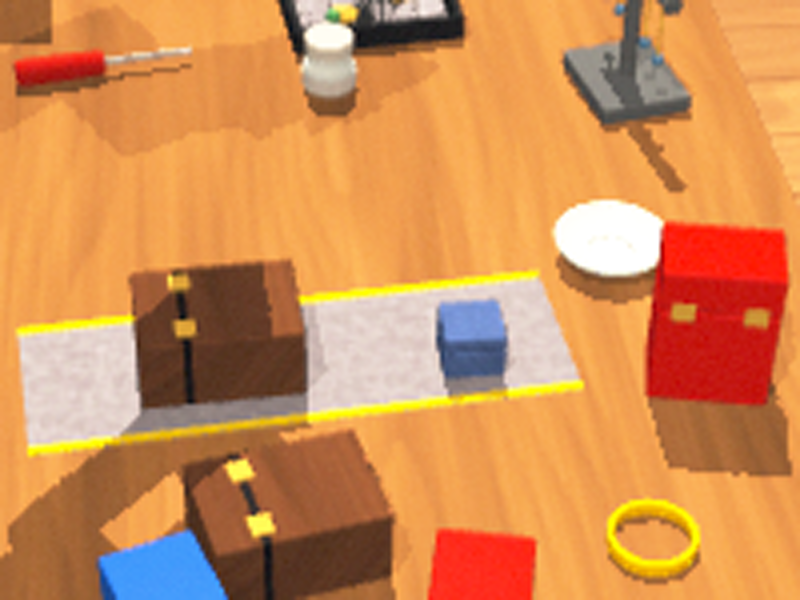

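View pics/t10.png

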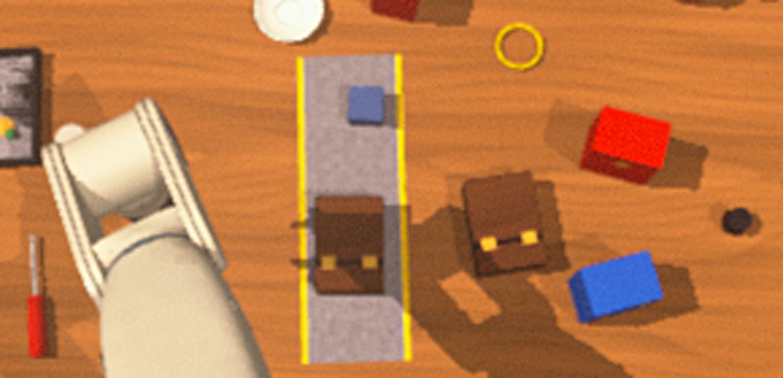

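```bash
python3 - <<'E'
from h import *
np.set_printoptions(precision=0,suppress=True)
s=lambda u,v:(219.6+u/4,124.6+v/4)
t=lambda u,v:(174.8+u/2.7,149.8+v/2.7)
a=np.radians(5)
def rep(n,q):
    q=np.array(q)[:,:2];c=q.mean(0)-[489,49];print(n,q.tolist() and q.mean(0),"mat",c@[np.cos(a),np.sin(a)],c@[-np.sin(a),np.cos(a)])
rep("S side",[onz("side",s(*p),65) for p in [(132,275),(292,262),(306,334),(138,347)]])
rep("S top",[onz("top",t(*p),65) for p in [(315,197),(383,197),(384,290),(316,290)]])
rep("P side",[onz("side",s(*p),65) for p in [(184,466),(352,432),(392,517),(212,548)]])
rep("P top",[onz("top",t(*p),65) for p in [(465,182),(532,173),(544,262),(475,274)]])
print(telemetry.state()["contact_force"],telemetry.state()["time_s"])
E
```

```text
S side [455.  49.] mat -33.607400467137616 3.07095136625691
S top [454.  50.] mat -34.501170075290524 4.483935449308092
P side [ 494. -160.] mat -12.832695393553344 -208.62439354295017
P top [ 495. -158.] mat -12.56291257914565 -207.0453587799722
[-0. -1. -0.] 13.2833
```

Two views agree: the stamped case's middle is 3–4 mm from the centre line, and the plain one is about 208 mm off. The bystanders look unmoved and the arm is clear.

```bash
python3 -c "
from rig import order; print(order.sign_off())"
```

```text
the job is handed in; nothing more can be done
None
```

I tipped the left case and then the right one towards the robot, because tipping them away would have hit the bangle and lined the left case up with the ring box. The left case showed the gold stamp and the right one was plain black. I then pushed the stamped case sideways onto the mat with the fingers, never lifting either case, and handed the job in at about 13.3 s.

- **Stamped case:** the side and top views put its middle 3–4 mm from the mat's centre line and about 34 mm nearer than the mat's origin. It lies fully on the mat.
- **Plain case:** its middle is about 208 mm from the centre line, off the mat.
- **Bystanders:** they looked unmoved in the pictures; I did not re-measure each one. The arm hid the jar in the last top view, but the side view shows it in place. The loupe is outside the last side-view crop but looked in place in the top view.
- **Arm:** clear of everything, with a contact force of about 1 N or less.

No check failed. The two views disagreed by 1–3 mm on the case and mat positions.

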